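# Kick back the pair of studio monitors

## Robot

A 6-joint arm with a two-finger parallel gripper is mounted at the origin on the work surface. World frame = base frame: x ahead of the robot, y to its left, z up, the work surface at z = 0. Lengths are in m, angles in degrees, forces in N, time in s.
With the tool pointing down it reaches from about 0.4 to 0.825 m from the base axis. Payload 7 kg.
Tool frame: the origin (TCP) lies between the finger pads; the fingertips stand 11 mm ahead of it and the grasp point (between the pads) lies 8 mm behind it; z points along the fingers, y is the direction in which the jaws open and shut (so a half turn about z gives the same grasp; the last joint's range is limited). The gripper opens to 88 mm and grips with 3 to 60 N. Pads are 19 mm wide; open, the fingers measure 130 mm over their backs; the gripper's body (78 mm by 193 mm) begins 47 mm behind the grasp point.
Start: joints at [-58.207, 20.546, 0.682, 0, -70.136, -16.507], TCP at [0.178, -0.651, 0.238] pointing down, gripper open.
Joint ranges: [-176.03, 176.03], [-82.01, 121.73], [-58.28, 71.71], [-173.87, 95.51], [-174.79, -0.11], [-173.66, 173.66]. Speed limits (degrees/s): [136.94, 136.94, 172.46, 180, 180, 180].

## Interface

Orientations are given as [roll, pitch, yaw] about the fixed x, y, z axes, in that order (R = Rz(yaw) Ry(pitch) Rx(roll)).
In Python, from plant import r gives the robot as it stands.
- The arm moves only by the shell command python3 -m inch 'ROWS' [OPENING] [FORCE]. ROWS is JSON, a list of rows, each an object of numbers: "x", "y", "z": the shift along the tool's x, y, z as a fraction of full scale; "yaw": the turn about the tool's z as a fraction of full scale. In form: [{"x": .., "y": .., "z": .., "yaw": ..}, ...]. A call has 1 to 5 rows; each row shifts and turns the pose as measured when the row begins, along the tool's axes as they then stand; what a row does not reach is not made up. Full scale, the value 1, is 0.025 m for a shift and 4 degrees for a turn. A row lasts 1/12 s, in which the tool goes at most 41.7 mm and 7.16 degrees, less where a joint would pass 70% of its speed; a pose out of reach is approached as far as the arm can. A call with a number of a shift or a turn outside -1 to 1 is refused whole. A call with a gripper value outside its range is refused whole. OPENING is the opening, from -1 (shut) to 1 (fully open), set as the call begins (- or left out, the last holds). The fingers move at their own pace and stop on an object; FORCE is the grip in N (left out, the last holds). Time passes only in rows, so rows that do not move let the fingers close. It gives the time, the measured TCP pose, the force and the opening at its end, in the units of the state.
- r.get_state(): the state, without advancing time (a new reading comes with each control period).
- r.capture(name): name is "scene" or "top" or "wrist"; returns (picture, depth): 480x640x3 uint8, red, green, blue; 480x640 float32, m along the optical axis (not along the pixel's ray), 0 where there is no reading.
- r.camera_info(name): a dict with "mtx" (3x3 intrinsics, pixels), "pose" (4x4, takes a point from camera to world coordinates). Camera axes: x right, y down, z forward; pixel columns grow to the right and rows downward; lengths in m; the calibration is good to about 2 mm. A picture is of the moment at which its call begins: read the wrist's pose just before it. camera_info takes no time and is no camera call; for the wrist camera it gives the pose at the moment of the call.
- r.close_job(): hands the job in, once; it reports no verdict.
The state is a dict: "time_s": time; "joints": joint angles; "qd": joint speeds; "joint_torque": joint torques, N m; "tcp_pos": TCP position; "eef_rot": TCP orientation; "contact_force": force on the tool from outside, world axes, zero at the start; "moment": the same for the moment, N m; "gripper_width": finger opening in m.
Only numpy, scipy, OpenCV 4.12 (cv2) and the standard library are available. Lean on these libraries where they do the work, as an engineer would, in place of code of your own. Each camera call takes 0.05 s, during which the arm holds its last target. There are 200 camera calls.

## Task

The two small black loudspeakers on the desk should aim up at whoever stands at the robot's place: push each one near the top of its front with the fingertips, so that it tips back off its flat underside and comes to rest leaning on the slanted cut at the lower back. Both must end up leaning back like this, still in place on their pads and facing the same way as before. Only push: do not grip or lift them, push them hard or let one go over onto its back, and leave everything else on the desk alone.

Things in the scene. Friction and masses are not known exactly. Their poses are not given: they have to be found in the camera images.
- monitor_left: left black loudspeaker (on the +y side), loose, about 0.95 kg, standing upright (own z up): 150 mm wide (y), 210 high (z), 160 deep (x). Barred front looks to its own -x, roughly at the robot. Origin on the flat underside: front at x = -75 mm, rear at +85, top at z = 210. Underside flat from the front to x = +20 (heel edge); then a 30 degree bevel rises to the rear face at z = 37.5
- monitor_left_heel (a point): middle of the heel edge under the left loudspeaker (own x = 20 mm, z = 0), about which it tips: it balances at about 14 degrees, beyond that falls by itself onto the bevel and stays there, leaning back 30 degrees; some 24 degrees further it goes over onto its back. Landing, it rocks for about 1.5 s
- monitor_left_brow (a point): middle of the upper front edge of the left loudspeaker (own x = -75 mm, z = 210 mm), 222 mm above the desk when it stands upright. 1 to 3 N of push near here tips it; pushed well below, or off its middle, it may slide or turn, as only friction holds it on its pad
- pad_left: grey isolation pad fixed to the desk under the left loudspeaker, 240 (its x) x 180 (its y) x 12 mm; origin under its centre, x points to where the loudspeaker's back looks; the loudspeaker's own origin stands about 20 mm nearer the front
- monitor_right: right black loudspeaker (on the -y side), loose, about 0.95 kg, standing upright (own z up): 150 mm wide (y), 210 high (z), 160 deep (x). Barred front looks to its own -x, roughly at the robot. Origin on the flat underside: front at x = -75 mm, rear at +85, top at z = 210. Underside flat from the front to x = +20 (heel edge); then a 30 degree bevel rises to the rear face at z = 37.5
- monitor_right_heel (a point): middle of the heel edge under the right loudspeaker (own x = 20 mm, z = 0), about which it tips: it balances at about 14 degrees, beyond that falls by itself onto the bevel and stays there, leaning back 30 degrees; some 24 degrees further it goes over onto its back. Landing, it rocks for about 1.5 s
- monitor_right_brow (a point): middle of the upper front edge of the right loudspeaker (own x = -75 mm, z = 210 mm), 222 mm above the desk when it stands upright. 1 to 3 N of push near here tips it; pushed well below, or off its middle, it may slide or turn, as only friction holds it on its pad
- pad_right: grey isolation pad fixed to the desk under the right loudspeaker, 240 (its x) x 180 (its y) x 12 mm; origin under its centre, x points to where the loudspeaker's back looks; the loudspeaker's own origin stands about 20 mm nearer the front
- mug_mid (a point): blue mug, 80 mm across, 92 mm high, with a handle; point half-way up on its axis; on the robot's right. Loose, not part of the job
- tape_roll_mid (a point): black roll of tape lying flat, 104 mm across, 48 mm high; its centre; nearest the robot, between the loudspeakers. Loose, not part of the job
- bottle_mid (a point): green bottle, 64 mm across, 190 mm high, standing between the loudspeakers; point half-way up. Loose, not part of the job
- desk_mic_mid (a point): microphone on a round desk stand 104 mm across, about 200 mm high, between the loudspeakers; point 90 mm above the desk on the stand's axis. Loose, not part of the job
- headphones_mid (a point): headphones lying flat, about 190 mm across and 42 mm high; point 20 mm above the desk in their middle; on the robot's left. Loose, not part of the job
- di_box_mid (a point): yellow metal box 100 x 60 x 42 mm; its centre; near the robot, left. Loose, not part of the job
- screwdriver: screwdriver with an orange handle, 190 mm long, lying on the desk near the robot, right. Loose, not part of the job

How it is judged:
By the outcome, as a careful person would: the job done as asked, in the order asked, and still so for the second after the job is handed in, with the robot touching nothing.
It also fails if it takes over 51 s, if anything falls off the work surface, if the arm or the gripper's body presses on something with over 40 N, if the wrist force passes 120 N, or if a joint passes its speed limit or range.

## Working session

There is one attempt and no reset: what is moved stays moved. The work goes in short steps, Python scripts to look and compute and a shell command to move; the robot and the scene stay as the last step left them, time stands still between calls to the robot, and variables do not carry over. Pictures are saved under pics/ and viewed, about 8 in all and at most 12, crops included, and the job is handed in when it is done.

```bash
mkdir -p pics; ls; python3 - <<'E'
from plant import r
import cv2,numpy as np
print(r.get_state())
for n in ("scene","top"):
    p,d=r.capture(n); np.savez(f"pics/{n}0.npz",p=p,d=d,**r.camera_info(n))
    cv2.imwrite(f"pics/{n}0.png",p[:,:,::-1]); print(r.camera_info(n))
E
```

```text
pics
{'time_s': 0.0, 'joints': array([-5.82060944e+01,  2.05923041e+01,  6.32205731e-01, -2.00069035e-02,
       -7.01348530e+01, -1.65063178e+01]), 'qd': array([-0.0257886 ,  0.0332274 , -0.07932254,  0.0148715 , -0.00413279,
       -0.00063572]), 'joint_torque': array([-1.43106317e-03, -5.82722855e+01,  2.93056816e+01,  6.99755833e+00,
        6.80639219e-03, -8.02030740e-05]), 'tcp_pos': array([ 0.17781299, -0.65066216,  0.2366013 ]), 'eef_rot': array([ 1.79903618e+02, -8.94788141e-03, -1.64719219e+02]), 'contact_force': array([-0.80348025,  0.08546194, -0.36356247]), 'moment': array([-0.03379584, -0.02498926,  0.03363744]), 'gripper_width': 0.08791475143227724}
{'mtx': array([[576.67707262,   0.        , 315.01435259],
       [  0.        , 576.67707262, 237.89635934],
       [  0.        ,   0.        ,   1.        ]]), 'pose': array([[ 5.47477052e-01,  7.97318858e-01, -2.54069904e-01,
         8.28474997e-01],
       [ 8.36820320e-01, -5.21345465e-01,  1.67124677e-01,
        -2.29515608e-01],
       [ 7.93464460e-04, -3.04107784e-01, -9.52637300e-01,
         1.59918418e+00],
       [ 0.00000000e+00,  0.00000000e+00,  0.00000000e+00,
         1.00000000e+00]])}
{'mtx': array([[449.69079999,   0.        , 317.82197109],
       [  0.        , 449.69079999, 242.052672  ],
       [  0.        ,   0.        ,   1.        ]]), 'pose': array([[ 1.09666603e-03, -9.94316374e-01,  1.06460067e-01,
         3.18744969e-01],
       [-9.99996313e-01, -1.35488809e-03, -2.35323377e-03,
         3.34065813e-02],
       [ 2.48410035e-03, -1.06457094e-01, -9.94314194e-01,
         1.35051309e+00],
       [ 0.00000000e+00,  0.00000000e+00,  0.00000000e+00,
         1.00000000e+00]])}
```

View pics/top0.png

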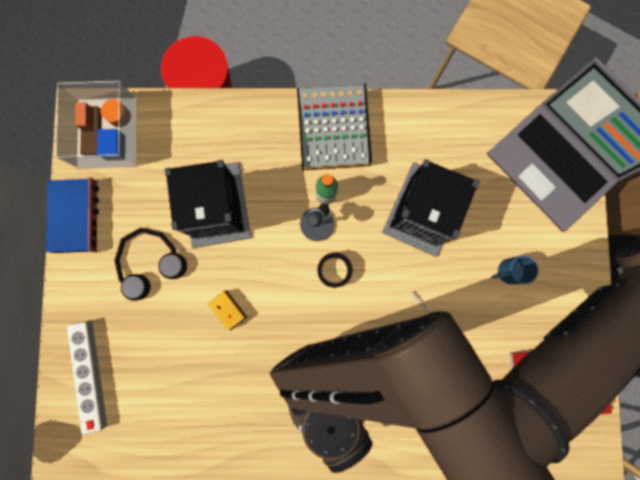

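View pics/scene0.png

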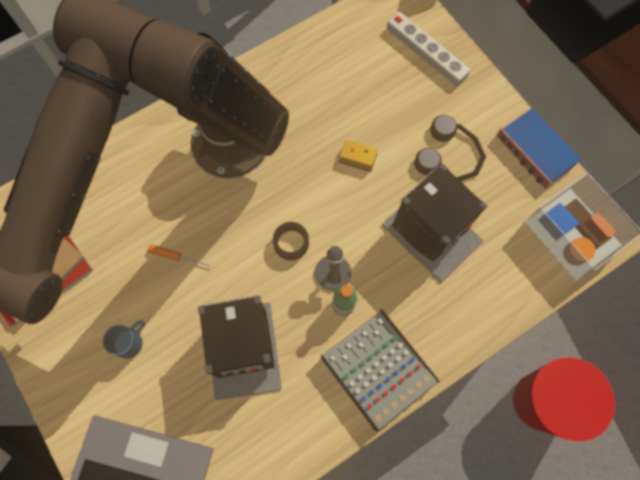

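Top view: left speaker at about (205,200), right one at about (433,207), fronts facing down the image toward the robot. Bottle and mic are at (325,200). I'll fit the top faces from depth.

```bash
cat > h.py <<'E'
import numpy as np,cv2
def cloud(f):
    z=np.load(f); d=z['d']; m=z['mtx']; v,u=np.mgrid[:480,:640]
    c=np.stack([(u-m[0,2])*d/m[0,0],(v-m[1,2])*d/m[1,1],d],-1)
    w=c@z['pose'][:3,:3].T+z['pose'][:3,3]; w[d==0]=np.nan
    return w
E
python3 - <<'E'
from h import *
for n in("top0","scene0"):
    w=cloud(f"pics/{n}.npz")
    for s,(y0,y1) in dict(L=(.1,.55),R=(-.5,-.1)).items():
        x,y,z=np.moveaxis(w,-1,0)
        m=(y>y0)&(y<y1)&(x>.45)&(x<1.)&(abs(z-.222)<.008)
        P=w[m]
        rc=cv2.minAreaRect((P[:,:2]*1000).astype(np.float32))
        print(n,s,len(P),np.median(P[:,2]).round(4),rc,cv2.boxPoints(rc).round().tolist())
        m=(y>y0)&(y<y1)&(x>.45)&(x<1.)&(abs(z-.012)<.004)
        P=w[m]; rc=cv2.minAreaRect((P[:,:2]*1000).astype(np.float32)); print('pad',len(P),rc)
E
```

```text
top0 L 3652 0.2214 ((561.42724609375, 339.4432373046875), (163.066162109375, 152.96046447753906), 8.841771125793457) [[469.0, 402.0], [493.0, 251.0], [654.0, 276.0], [630.0, 428.0]]
pad 833 ((688.2125244140625, 322.99267578125), (442.2327880859375, 480.0050964355469), 88.38147735595703)
top0 R 3657 0.2215 ((553.095947265625, -281.43890380859375), (153.49851989746094, 163.7120819091797), 67.50452423095703) [[448.0, -321.0], [599.0, -384.0], [658.0, -242.0], [507.0, -179.0]]
pad 604 ((698.2191162109375, -286.55462646484375), (369.856689453125, 484.7613830566406), 66.84581756591797)
scene0 L 3401 0.2243 ((560.3159790039062, 340.9883728027344), (165.8838653564453, 155.44342041015625), 9.268969535827637) [[466.0, 404.0], [491.0, 251.0], [655.0, 278.0], [630.0, 431.0]]
pad 2245 ((697.8985595703125, 325.2227783203125), (495.9259338378906, 448.6979064941406), 0.025309156626462936)
scene0 R 4229 0.2236 ((553.0572509765625, -279.5238342285156), (153.09500122070312, 165.4542999267578), 67.41404724121094) [[447.0, -318.0], [600.0, -382.0], [659.0, -241.0], [506.0, -177.0]]
pad 1968 ((698.2830810546875, -300.6217041015625), (398.9237365722656, 495.6217956542969), 89.75633239746094)
```

Fits agree between cameras to about 2 mm, at sizes ≈160×150 and height 0.222.

- **Left:** brow ≈ (0.482, 0.327), push direction +9°.
- **Right:** brow ≈ (0.478, −0.249), push direction −22.5°.

Next I turn for the right speaker, shut the fingers, and check where the wrist camera sits.

```bash
cat >> h.py <<'E'
B={'R':(np.array([.478,-.249]),-22.5),'L':(np.array([.482,.327]),9.0)}
def rel(k):
    """tool state against speaker k: gap along push / lateral offset in mm, then rows-units to standoff 50 mm"""
    from plant import r
    s=r.get_state(); b,a=B[k]; t=np.radians(a); p=s['tcp_pos']
    u=np.array([np.cos(t),np.sin(t)]); v=np.array([-u[1],u[0]])
    y=np.radians(s['eef_rot'][2]); ex=np.array([np.cos(y),np.sin(y)]); ey=np.array([ex[1],-ex[0]])
    d=b-.05*u-p[:2]
    print('t',s['time_s'],'p',p.round(4),'rot',s['eef_rot'].round(2),'F',s['contact_force'].round(2))
    print('along %.1f lat %.1f mm'%((p[:2]-b)@u*1e3,(p[:2]-b)@v*1e3),'yaw units',round(((s['eef_rot'][2]-a-180+180)%360-180)/4,2),'to standoff x,y units',(d@ex/.025).round(2),(d@ey/.025).round(2))
E
python3 -m inch '[{"yaw":1},{"yaw":1},{"yaw":1},{"yaw":1},{"yaw":1}]' -1 10
python3 -m inch '[{"yaw":1},{"yaw":1},{"yaw":1},{"yaw":1},{"yaw":0.45}]'
python3 - <<'E'
from h import *; rel('R')
from plant import r
s=r.get_state();i=r.camera_info('wrist')['pose']; y=np.radians(s['eef_rot'][2]); d=i[:3,3]-s['tcp_pos']
print('cam rel tool x,y,z',d[:2]@[np.cos(y),np.sin(y)],d[:2]@[np.sin(y),-np.cos(y)],-d[2])
w=cloud('pics/top0.npz'); print(w[222,318],w[188,326],w[170,326],w[270,518])
E
```

```text
t 0.1 p [ 0.1778 -0.6507  0.2367] rot [ 1.7991e+02 -1.0000e-02 -1.6472e+02] F [ 0.6  -0.54 -0.76]
along -123.6 lat -486.0 mm yaw units 9.45 to standoff x,y units -14.24 13.56
cam rel tool x,y,z 0.08176705852450783 0.0007302741578182723 -0.14709412433116367
[0.49760375 0.03021758 0.17681591] [0.59539575 0.00846331 0.14905524] [ 0.68790426  0.00518181 -0.00671625] [ 0.37957562 -0.56957281  0.00355558]validation failed for argument at $[0]...
validation failed for argument at $[0]...
```

```bash
python3 -m inch '[{"x":0,"y":0,"z":0,"yaw":1},{"x":0,"y":0,"z":0,"yaw":1},{"x":0,"y":0,"z":0,"yaw":1},{"x":0,"y":0,"z":0,"yaw":1},{"x":0,"y":0,"z":0,"yaw":1}]' -1 10
python3 -m inch '[{"x":0,"y":0,"z":0,"yaw":1},{"x":0,"y":0,"z":0,"yaw":1},{"x":0,"y":0,"z":0,"yaw":1},{"x":0,"y":0,"z":0,"yaw":1},{"x":0,"y":0,"z":0,"yaw":0.45}]'
python3 -c "from h import *; rel('R')"
```

```text
time_s: 0.52
tcp_pos: [0.1774, -0.6494, 0.2338]
eef_rot: [179.7, -0.2, 174.5]
contact_force: [0.3, -0.3, 0.5]
gripper_width: 0.0598
time_s: 0.93
tcp_pos: [0.1771, -0.648, 0.2308]
eef_rot: [179.5, -0.5, 155.6]
contact_force: [0.2, -0.9, -0.2]
gripper_width: 0.0262
t 0.9333 p [ 0.1771 -0.648   0.2308] rot [179.52  -0.48 155.65] F [ 0.15 -0.9  -0.21]
along -125.3 lat -483.8 mm yaw units -0.46 to standoff x,y units -2.39 19.44
```

```bash
python3 -m inch '[{"x":0,"y":1,"z":-0.03,"yaw":-0.1},{"x":0,"y":1,"z":-0.03,"yaw":-0.1},{"x":0,"y":1,"z":-0.03,"yaw":-0.1},{"x":0,"y":1,"z":-0.03,"yaw":-0.1},{"x":0,"y":1,"z":-0.03,"yaw":0}]'
python3 -m inch '[{"x":0,"y":1,"z":-0.03,"yaw":0},{"x":0,"y":1,"z":-0.03,"yaw":0},{"x":0,"y":1,"z":-0.03,"yaw":0},{"x":0,"y":1,"z":-0.03,"yaw":0},{"x":0,"y":1,"z":-0.03,"yaw":0}]'
python3 -c "from h import *; rel('R')"
```

```text
time_s: 1.35
tcp_pos: [0.2259, -0.5317, 0.2305]
eef_rot: [179.3, -0.9, 156.8]
contact_force: [1.2, 0.0, 0.3]
gripper_width: 0.0004
time_s: 1.77
tcp_pos: [0.2757, -0.4101, 0.234]
eef_rot: [179.2, -1.1, 156.7]
contact_force: [0.3, 0.4, 0.9]
gripper_width: 0.0004
t 1.7667 p [ 0.2757 -0.4101  0.234 ] rot [179.16  -1.05 156.74] F [0.29 0.4  0.91]
along -125.3 lat -226.3 mm yaw units -0.19 to standoff x,y units -2.89 9.09
```

```bash
python3 -m inch '[{"x":-0.3,"y":1,"z":0,"yaw":-0.1},{"x":-0.3,"y":1,"z":0,"yaw":-0.1},{"x":-0.3,"y":1,"z":0,"yaw":0},{"x":-0.3,"y":1,"z":0,"yaw":0},{"x":-0.3,"y":1,"z":0,"yaw":0}]'
python3 -m inch '[{"x":-0.3,"y":1,"z":0.1,"yaw":0},{"x":-0.3,"y":1,"z":0.1,"yaw":0},{"x":-0.3,"y":1,"z":0.1,"yaw":0},{"x":-0.3,"y":0.9,"z":0.1,"yaw":0}]'
python3 -c "from h import *; rel('R')"
```

```text
time_s: 2.18
tcp_pos: [0.3591, -0.3025, 0.235]
eef_rot: [179.1, -1.1, 157.5]
contact_force: [-0.7, -0.7, -1.2]
gripper_width: 0.0005
time_s: 2.52
tcp_pos: [0.4262, -0.2185, 0.226]
eef_rot: [179.0, -1.0, 157.5]
contact_force: [0.9, -0.3, -0.4]
gripper_width: 0.0002
t 2.5167 p [ 0.4262 -0.2185  0.226 ] rot [179.05  -1.04 157.51] F [ 0.87 -0.31 -0.42]
along -59.6 lat 8.3 mm yaw units 0.0 to standoff x,y units -0.38 -0.33
```

```bash
python3 -m inch '[{"x":0,"y":-0.35,"z":0.35,"yaw":0},{"x":-0.3,"y":0,"z":0.25,"yaw":0},{"x":-0.3,"y":0,"z":0,"yaw":0}]'
python3 - <<'E'
from h import *; rel('R')
from plant import r
p,d=r.capture('wrist'); cv2.imwrite('pics/w1.png',p[:,:,::-1])
p,d=r.capture('scene'); cv2.imwrite('pics/s1.png',cv2.resize(p[220:420,100:350,::-1],None,fx=3,fy=3))
E
```

```text
time_s: 2.77
tcp_pos: [0.439, -0.2282, 0.2094]
eef_rot: [179.0, -1.0, 157.9]
contact_force: [-0.2, -0.6, -0.4]
gripper_width: 0.0005
t 2.7667 p [ 0.439  -0.2282  0.2094] rot [179.    -1.05 157.86] F [-0.19 -0.62 -0.4 ]
along -44.0 lat 4.3 mm yaw units 0.09 to standoff x,y units 0.24 -0.17
```

View pics/s1.png

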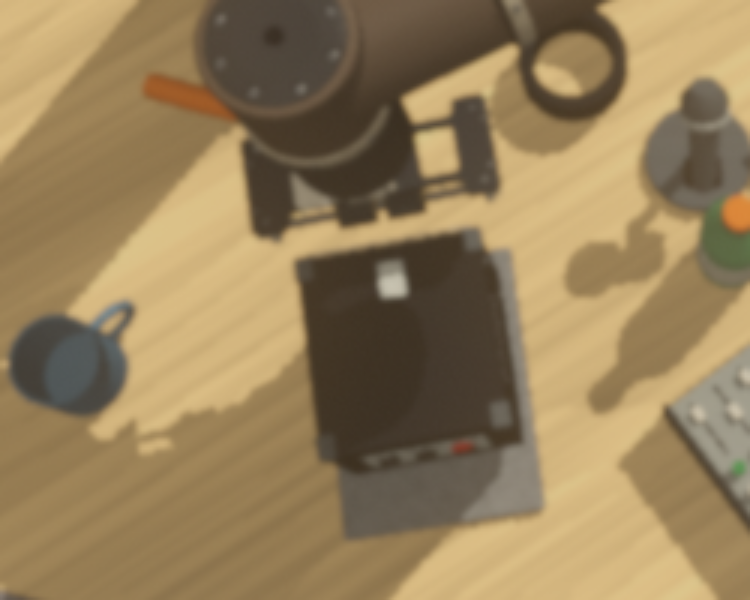

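The crop shows the shut fingers at about (380,205), squarely in front of the middle of the right speaker's front edge (388,248). Now I push gently.

```bash
python3 -m inch '[{"x":-0.3,"y":-0.15,"z":-0.02,"yaw":0},{"x":-0.3,"y":0,"z":-0.02,"yaw":0},{"x":-0.3,"y":0,"z":-0.02,"yaw":0},{"x":-0.25,"y":0,"z":-0.02,"yaw":0},{"x":-0.25,"y":0,"z":-0.02,"yaw":0}]'
python3 -c "from h import *; rel('R')"
python3 -m inch '[{"x":-0.25,"y":0,"z":-0.02,"yaw":0},{"x":-0.25,"y":0,"z":-0.02,"yaw":0},{"x":-0.25,"y":0,"z":-0.02,"yaw":0}]'
python3 -c "from h import *; rel('R')"
```

```text
time_s: 3.28
tcp_pos: [0.4721, -0.2494, 0.2131]
eef_rot: [179.0, -1.0, 157.6]
contact_force: [0.9, -0.0, 2.3]
gripper_width: 0.0003
t 3.2833 p [ 0.4721 -0.2494  0.2131] rot [179.03  -0.98 157.58] F [ 0.94 -0.05  2.32]
along -5.3 lat -2.6 mm yaw units 0.02 to standoff x,y units 1.79 0.11
time_s: 3.53
tcp_pos: [0.4907, -0.2577, 0.2145]
eef_rot: [179.0, -1.1, 157.5]
contact_force: [-1.6, 0.3, 1.8]
gripper_width: 0.0009
t 3.5333 p [ 0.4907 -0.2577  0.2145] rot [179.05  -1.05 157.53] F [-1.57  0.35  1.76]
along 15.1 lat -3.2 mm yaw units 0.01 to standoff x,y units 2.6 0.13
```

```bash
cat >> h.py <<'E'
def tilt(k,cam='scene'):
    """top-face plane fit: tilt, back direction yaw, centroid"""
    from plant import r
    p,d=r.capture(cam); np.savez('pics/t.npz',p=p,d=d,**r.camera_info(cam)); w=cloud('pics/t.npz')
    b,a=B[k]; t=np.radians(a); u=np.array([np.cos(t),np.sin(t)]); v=np.array([-u[1],u[0]])
    q=w[...,:2]-b; al=q@u; la=q@v
    P=w[(al>.03)&(al<.26)&(abs(la)<.09)&(w[...,2]>.1)]
    best=None; g=np.random.default_rng(0)
    for _ in range(300):
        A=P[g.choice(len(P),3,False)]; n=np.cross(A[1]-A[0],A[2]-A[0]); l=np.linalg.norm(n)
        if l<1e-4: continue
        n/=l; m=abs((P-A[0])@n)<.003
        if abs(n[2])>.6 and (best is None or m.sum()>best.sum()): best=m
    Q=P[best]; c=Q.mean(0); n=np.linalg.svd(Q-c,full_matrices=False)[2][2]; n*=np.sign(n[2])
    print(k,cam,'tilt %.1f yaw %.1f n %d'%(np.degrees(np.arccos(n[2])),np.degrees(np.arctan2(n[1],n[0])),len(Q)),'c',c.round(3))
    L=(Q[:,:2]-b); print('lat range mm',(np.percentile(L@v,[1,99])*1e3).round(1),'along',(np.percentile(L@u,[1,99])*1e3).round(1))
E
python3 -c "from h import *; tilt('R'); rel('R')"
```

```text
R scene tilt 7.6 yaw -24.0 n 2588 c [ 0.586 -0.294  0.224]
lat range mm [-73.3  73.8] along [ 40.1 184.5]
t 3.5833 p [ 0.4919 -0.2581  0.2145] rot [179.06  -1.   157.54] F [ 2.46 -1.27  2.32]
along 16.4 lat -3.1 mm yaw units 0.01 to standoff x,y units 2.66 0.13
```

It's tipping cleanly: 7.6°, no slide or turn. I'll keep going past the balance point.

```bash
python3 -m inch '[{"x":-0.25,"y":0.05,"z":-0.02,"yaw":0},{"x":-0.25,"y":0,"z":-0.02,"yaw":0},{"x":-0.25,"y":0,"z":-0.02,"yaw":0}]'
python3 -c "from h import *; tilt('R'); rel('R')"
```

```text
time_s: 3.83
tcp_pos: [0.5109, -0.2644, 0.2158]
eef_rot: [179.0, -1.0, 157.5]
contact_force: [-0.9, 0.2, 0.9]
gripper_width: 0.0005
R scene tilt 13.7 yaw -21.2 n 2799 c [ 0.604 -0.301  0.22 ]
lat range mm [-72.9  73.6] along [ 62.9 206.5]
t 3.8833 p [ 0.5121 -0.2649  0.2157] rot [179.07  -0.98 157.56] F [ 0.99 -0.4   0.97]
along 37.6 lat -1.6 mm yaw units 0.02 to standoff x,y units 3.5 0.07
```

```bash
python3 -m inch '[{"x":-0.2,"y":0,"z":-0.02,"yaw":0},{"x":-0.2,"y":0,"z":-0.02,"yaw":0}]'
python3 -c "from h import *; tilt('R'); rel('R')"
```

```text
time_s: 4.05
tcp_pos: [0.5221, -0.2688, 0.2165]
eef_rot: [179.1, -1.0, 157.6]
contact_force: [-0.3, 0.4, -0.3]
gripper_width: 0.0007
R scene tilt 21.3 yaw -23.5 n 2827 c [ 0.624 -0.31   0.216]
lat range mm [-73.3  73.5] along [ 85.7 231. ]
t 4.1 p [ 0.5228 -0.2691  0.2165] rot [179.07  -0.96 157.57] F [ 1.5  -0.82  0.15]
along 49.1 lat -1.4 mm yaw units 0.02 to standoff x,y units 3.97 0.06
```

It is past balance and falling onto the bevel by itself. I retreat, then turn for the left speaker.

```bash
python3 -m inch '[{"x":1,"y":0,"z":-0.02,"yaw":0},{"x":1,"y":0,"z":-0.02,"yaw":0},{"x":1,"y":0,"z":-0.05,"yaw":0},{"x":0.8,"y":0,"z":-0.1,"yaw":0}]'
python3 -m inch '[{"x":0,"y":0,"z":-0.1,"yaw":-0.9},{"x":0,"y":0,"z":-0.1,"yaw":-0.9},{"x":0,"y":0,"z":-0.1,"yaw":-0.9},{"x":0,"y":0,"z":-0.1,"yaw":-0.9},{"x":0,"y":0,"z":-0.1,"yaw":-0.9}]'
python3 -m inch '[{"x":0,"y":0,"z":-0.1,"yaw":-0.9},{"x":0,"y":0,"z":-0.1,"yaw":-0.9},{"x":0,"y":0,"z":-0.1,"yaw":-0.9},{"x":0,"y":0,"z":-0.1,"yaw":-0.4}]'
python3 -c "from h import *; tilt('R'); rel('L')"
```

```text
time_s: 4.43
tcp_pos: [0.4357, -0.2333, 0.22]
eef_rot: [179.1, -1.1, 157.5]
contact_force: [-0.6, -0.6, 1.1]
gripper_width: 0.0006
time_s: 4.85
tcp_pos: [0.4315, -0.2318, 0.2348]
eef_rot: [178.8, -0.6, 176.2]
contact_force: [0.4, -1.0, 0.6]
gripper_width: 0.0003
time_s: 5.18
tcp_pos: [0.4317, -0.2319, 0.2461]
eef_rot: [178.7, -0.2, -170.6]
contact_force: [0.5, 0.3, -0.4]
gripper_width: 0.0006
R scene tilt 30.2 yaw -22.7 n 2957 c [ 0.651 -0.321  0.204]
lat range mm [-73.4  73.7] along [119.8 256.4]
t 5.2333 p [ 0.4319 -0.2321  0.2466] rot [ 178.7    -0.2  -170.58] F [ 0.32 -0.5   1.83]
along -136.9 lat -544.4 mm yaw units 0.1 to standoff x,y units -3.64 21.75
```

```bash
python3 -m inch '[{"x":-0.16,"y":1,"z":0,"yaw":0},{"x":-0.16,"y":1,"z":0,"yaw":0},{"x":-0.16,"y":1,"z":0,"yaw":0},{"x":-0.16,"y":1,"z":0,"yaw":0},{"x":-0.16,"y":1,"z":0,"yaw":0}]'
python3 -m inch '[{"x":-0.16,"y":1,"z":0,"yaw":0},{"x":-0.16,"y":1,"z":0,"yaw":0},{"x":-0.16,"y":1,"z":0,"yaw":0},{"x":-0.16,"y":1,"z":0,"yaw":0},{"x":-0.16,"y":1,"z":0,"yaw":0}]'
python3 -c "from h import *; rel('L')"
```

```text
time_s: 5.65
tcp_pos: [0.4316, -0.1049, 0.2492]
eef_rot: [178.7, -0.2, -171.3]
contact_force: [0.3, -0.1, -0.6]
gripper_width: 0.0001
time_s: 6.07
tcp_pos: [0.4317, 0.0278, 0.2529]
eef_rot: [178.7, -0.0, -171.6]
contact_force: [0.4, -0.9, -1.8]
gripper_width: 0.0002
t 6.0667 p [0.4317 0.0278 0.2529] rot [ 1.7867e+02 -4.0000e-02 -1.7164e+02] F [ 0.42 -0.85 -1.78]
along -96.5 lat -287.7 mm yaw units -0.16 to standoff x,y units -1.73 11.53
```

```bash
python3 -m inch '[{"x":-0.1,"y":1,"z":0,"yaw":-0.1},{"x":-0.1,"y":1,"z":0,"yaw":-0.1},{"x":-0.1,"y":1,"z":0.1,"yaw":-0.1},{"x":-0.1,"y":1,"z":0.2,"yaw":-0.05},{"x":-0.1,"y":1,"z":0.2,"yaw":-0.05}]'
python3 -m inch '[{"x":-0.1,"y":1,"z":0.2,"yaw":0},{"x":-0.1,"y":1,"z":0.2,"yaw":0},{"x":-0.1,"y":1,"z":0.2,"yaw":0},{"x":-0.1,"y":1,"z":0.2,"yaw":0},{"x":-0.1,"y":0.5,"z":0.2,"yaw":0}]'
python3 -c "from h import *; tilt('L'); rel('L')"
```

```text
time_s: 6.48
tcp_pos: [0.4238, 0.1606, 0.2452]
eef_rot: [178.5, 0.3, -170.3]
contact_force: [1.0, -0.0, -0.5]
gripper_width: 0.0003
time_s: 6.9
tcp_pos: [0.4158, 0.2823, 0.2231]
eef_rot: [178.4, 0.4, -170.4]
contact_force: [-0.6, -0.1, -0.7]
gripper_width: 0.0003
L scene tilt 0.1 yaw -152.8 n 1954 c [0.578 0.342 0.224]
lat range mm [-72.9  74.8] along [ 31.4 160.4]
t 6.95 p [0.4159 0.2832 0.222 ] rot [ 178.41    0.37 -170.4 ] F [ 0.78  2.76 -0.55]
along -72.2 lat -32.9 mm yaw units 0.15 to standoff x,y units -0.9 1.31
```

```bash
python3 -m inch '[{"x":0,"y":0.7,"z":0.15,"yaw":0.1},{"x":-0.3,"y":0.5,"z":0.15,"yaw":0},{"x":-0.3,"y":0.1,"z":0.1,"yaw":0},{"x":0,"y":0,"z":0,"yaw":0}]'
python3 - <<'E'
from h import *; rel('L')
from plant import r
p,d=r.capture('scene'); cv2.imwrite('pics/s2.png',cv2.resize(p[100:400,180:500,::-1],None,fx=2,fy=2))
E
```

```text
time_s: 7.28
tcp_pos: [0.4258, 0.3199, 0.2115]
eef_rot: [178.5, 0.3, -170.8]
contact_force: [0.1, -0.2, 0.4]
gripper_width: 0.0004
t 7.2833 p [0.4258 0.3199 0.2115] rot [ 178.48    0.29 -170.78] F [ 0.12 -0.21  0.42]
along -56.6 lat 1.8 mm yaw units 0.05 to standoff x,y units -0.27 -0.07
```

View pics/s2.png

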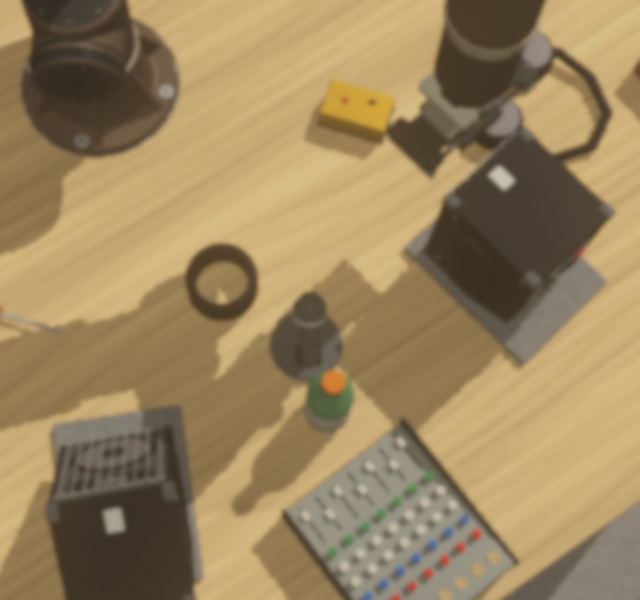

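The right speaker leans back on its pad with its bars visible at (110,465). The gripper stands before the left speaker at (460,140), and the other objects are undisturbed. I use the same push on the left.

```bash
python3 -m inch '[{"x":-0.3,"y":0,"z":-0.02,"yaw":0},{"x":-0.3,"y":0,"z":-0.02,"yaw":0},{"x":-0.3,"y":0,"z":-0.02,"yaw":0},{"x":-0.3,"y":0,"z":-0.02,"yaw":0},{"x":-0.25,"y":0,"z":-0.02,"yaw":0}]'
python3 -c "from h import *; rel('L')"
python3 -m inch '[{"x":-0.25,"y":0,"z":-0.02,"yaw":0},{"x":-0.25,"y":0,"z":-0.02,"yaw":0},{"x":-0.25,"y":0,"z":-0.02,"yaw":0}]'
python3 -c "from h import *; tilt('L'); rel('L')"
```

```text
time_s: 7.75
tcp_pos: [0.4648, 0.3227, 0.2156]
eef_rot: [178.4, 0.3, -170.9]
contact_force: [0.3, 0.1, 0.6]
gripper_width: 0.0002
t 7.75 p [0.4648 0.3227 0.2156] rot [ 178.45    0.31 -170.93] F [0.26 0.12 0.56]
along -17.7 lat -1.5 mm yaw units 0.02 to standoff x,y units 1.29 0.06
time_s: 8.0
tcp_pos: [0.4858, 0.3252, 0.2176]
eef_rot: [178.4, 0.3, -171.0]
contact_force: [-1.0, 0.2, 0.5]
gripper_width: 0.0004
L scene tilt 4.4 yaw 13.5 n 2115 c [0.585 0.344 0.224]
lat range mm [-72.5  75.1] along [ 33.3 173.6]
t 8.05 p [0.4868 0.3256 0.2176] rot [ 178.45    0.34 -171.01] F [0.92 0.53 1.52]
along 4.6 lat -2.1 mm yaw units -0.0 to standoff x,y units 2.18 0.09
```

```bash
python3 -m inch '[{"x":-0.25,"y":0.05,"z":0,"yaw":0},{"x":-0.25,"y":0,"z":0,"yaw":0},{"x":-0.25,"y":0,"z":0,"yaw":0},{"x":-0.25,"y":0,"z":0,"yaw":0}]'
python3 -c "from h import *; tilt('L'); rel('L')"
```

```text
time_s: 8.38
tcp_pos: [0.513, 0.3311, 0.2179]
eef_rot: [178.4, 0.3, -171.0]
contact_force: [-0.2, -0.6, 0.9]
gripper_width: 0.0009
L scene tilt 12.3 yaw 11.9 n 2137 c [0.612 0.346 0.221]
lat range mm [-73.1  75.5] along [ 59.7 202.1]
t 8.4333 p [0.514  0.3313 0.2177] rot [ 178.46    0.34 -170.99] F [2.31 1.56 0.52]
along 32.3 lat -0.7 mm yaw units 0.0 to standoff x,y units 3.29 0.03
```

```bash
python3 -m inch '[{"x":-0.2,"y":0,"z":0,"yaw":0},{"x":-0.2,"y":0,"z":0,"yaw":0},{"x":-0.2,"y":0,"z":0,"yaw":0}]'
python3 -c "from h import *; tilt('L'); rel('L')"
```

```text
time_s: 8.68
tcp_pos: [0.53, 0.334, 0.2175]
eef_rot: [178.5, 0.3, -171.0]
contact_force: [0.7, 0.1, -0.1]
gripper_width: 0.0004
L scene tilt 21.7 yaw 10.6 n 2330 c [0.638 0.352 0.216]
lat range mm [-73.   75.1] along [ 86.8 232.5]
t 8.7333 p [0.5308 0.3341 0.2174] rot [ 178.48    0.35 -170.99] F [1.66 0.66 1.36]
along 49.3 lat -0.6 mm yaw units 0.0 to standoff x,y units 3.97 0.03
```

It's falling by itself, so I retreat and let it settle.

```bash
python3 -m inch '[{"x":1,"y":0,"z":-0.02,"yaw":0},{"x":1,"y":0,"z":-0.02,"yaw":0},{"x":1,"y":0,"z":-0.05,"yaw":0},{"x":1,"y":0,"z":-0.1,"yaw":0},{"x":0.6,"y":0,"z":-0.2,"yaw":0}]'
for i in 1 2 3 4; do python3 -m inch '[{"x":0,"y":0,"z":-0.05,"yaw":0},{"x":0,"y":0,"z":-0.05,"yaw":0},{"x":0,"y":0,"z":-0.05,"yaw":0},{"x":0,"y":0,"z":-0.05,"yaw":0},{"x":0,"y":0,"z":-0.05,"yaw":0}]' >/dev/null; done
python3 - <<'E'
from h import *; rel('L')
for k in 'LR':
    for c in('scene','top'): tilt(k,c)
from plant import r
p,d=r.capture('top'); cv2.imwrite('pics/t3.png',p[:,:,::-1])
E
```

```text
time_s: 9.15
tcp_pos: [0.4166, 0.3147, 0.223]
eef_rot: [178.7, 0.2, -171.2]
contact_force: [-0.3, -0.8, -0.2]
gripper_width: 0.0005
t 10.8167 p [0.4173 0.3143 0.2511] rot [ 178.64    0.23 -171.23] F [ 0.65 -0.89  0.55]
along -65.9 lat -2.4 mm yaw units -0.06 to standoff x,y units -0.64 0.1
L scene tilt 29.8 yaw 8.5 n 2279 c [0.666 0.357 0.205]
lat range mm [-73.1  74.5] along [117.5 255.1]
L top tilt 29.9 yaw 8.8 n 2246 c [0.663 0.355 0.204]
lat range mm [-74.5  72.8] along [117.4 254.5]
R scene tilt 30.5 yaw -22.0 n 2919 c [ 0.651 -0.321  0.204]
lat range mm [-72.9  73.8] along [120.  255.8]
R top tilt 29.8 yaw -22.5 n 2141 c [ 0.646 -0.32   0.205]
lat range mm [-75.2  71.8] along [117.7 254.6]
```

View pics/t3.png

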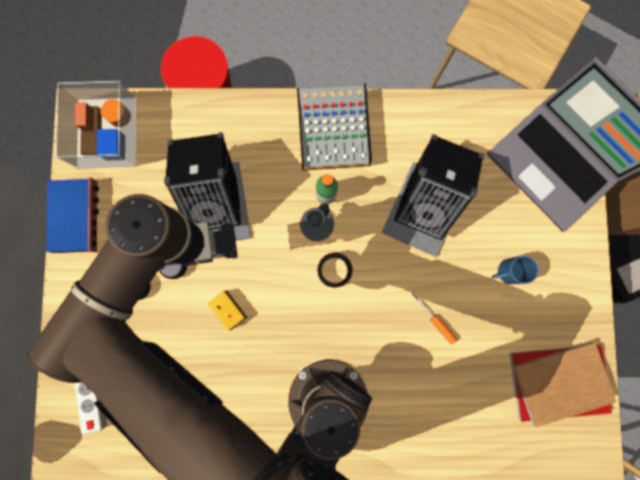

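Both speakers lean back: left at (207,185), right at (440,190), bars facing the robot, on their pads. Mic, bottle, tape, mug, DI box and screwdriver are unmoved. The top front edge sits 117–118 mm along its push direction; tipping 30° about a fixed heel should give 117.7 mm, so neither slid.

```bash
python3 -c "
from plant import r; print(r.close_job())"
```

```text
the job is handed in; nothing more can be done
None
```

I tipped both loudspeakers back with the shut fingertips, right one first and then left, and handed the job in at about 11 s of the 51 s allowed. I pushed each near the top of its front until it passed its balance point and fell onto the bevel by itself.

**Lean and position:** In both cameras, about 2 s after the left one fell, the left leans 29.8–29.9° and the right 29.8–30.5°. Each faces within about 1° of its original direction. The upper front edges sit where tipping about an unmoved heel would put them, within about 3 mm, so neither slid or turned on its pad.

**Forces and clearance:** The force readings I took during the pushes stayed below about 3 N. The gripper finished about 65 mm clear of the left speaker's original front position.

**Other objects:** In the last picture the other loose objects looked unmoved. The exception is the headphones: the arm partly hid them, so I could not fully check them there. They were in place in the view just before the left push.

No check failed or disagreed.

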